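# Seat a four-cell carrier on the photometer bed's locating pin and hold it down

## Robot

A 6-joint arm with a two-finger parallel gripper is mounted at the origin on the work surface. World frame = base frame: x ahead of the robot, y to its left, z up, the work surface at z = 0. Lengths are in m, angles in rad, forces in N, time in s.
With the tool pointing down it reaches from about 0.375 to 0.9 m from the base axis. Payload 3.1 kg.
Tool frame: the origin (TCP) lies midway between the tips of the shut fingers; the grasp point (between the pads) lies 19 mm behind it (grip_depth is the distance from the TCP to the grasp point, in m); y points along the fingers, z is the direction in which the jaws open and shut, and the axes are right-handed (so a half turn about y gives the same grasp; the last joint's range is limited). The gripper opens to 85 mm and grips with 20 to 120 N. Pads are 22 mm wide; open, the fingers measure 114 mm over their backs; the gripper's body (76 mm by 85 mm) begins 54 mm behind the grasp point. The pads swing forward as they close: fully open they stand 13 mm farther back than shut.
Start: joints at [-1.292, 0.527, 1.433, -0, 1.181, -0.178], TCP at [0.276, -0.561, 0.231] pointing down, gripper open.
Joint ranges: [-3.08, 3.08], [-0.75, 2.2], [0.22, 2.44], [-1.43, 4.57], [0, 2.65], [-2.85, 2.85]. Speed limits (rad/s): [2.79, 2.79, 3.14, 3.14, 3.14, 3.14].

## Interface

Orientations are given as a unit quaternion [x, y, z, w].
In Python, from station import sense, snapshot, camera_model, sign_off, grip_depth gives the robot as it stands.
- The arm moves only by the tool play_rows, never from a script. Its argument "deltas" is a list of rows, each a list of 6 numbers: the shift along the tool's x, y, z in m, then the turn, a rotation vector about the tool's x, y, z in rad. A call has 1 to 12 rows; each row is the pose to reach, as a shift and turn from the pose commanded when the call began, along the tool's axes at that moment; what a row does not reach only later rows make up. A row lasts 1/10 s, in which the tool goes at most 50 mm and 8.59 degrees, less where a joint would pass 70% of its speed; a pose out of reach is approached as far as the arm can. A call with a gripper value outside its range is refused whole. "gripper" is the finger opening in m, from 0 to 0.0854, set as the call begins (left out, the last holds). The fingers move at their own pace and stop on an object; "force" is the grip in N (left out, the last holds). Time passes only in rows, so rows that repeat a pose let the fingers close. It gives the time, the measured TCP pose, the force and the opening at its end, in the units of the state.
- sense(): the state, without advancing time (a new reading comes with each control period).
- snapshot(name): name is "scene" or "top" or "wrist"; returns the picture (400x640x3 uint8, red, green, blue); there is no depth.
- camera_model(name): a dict with "fx", "fy", "cx", "cy" (pixels), "camera_from_world" (4x4, takes a point from world to camera coordinates). Camera axes: x right, y up, looking along -z (the intrinsics and any distortion apply to the point x, -y, -z); pixel columns grow to the right and rows downward; lengths in m; the calibration is good to about 2 mm. A picture is of the moment at which its call begins: read the wrist's pose just before it. camera_model takes no time and is no camera call; for the wrist camera it gives the pose at the moment of the call.
- sign_off(): hands the job in, once; it reports no verdict.
The state is a dict: "t": time; "q": joint angles; "qd": joint speeds; "tau": joint torques, N m; "tcp_pos": TCP position; "tool_rot": TCP orientation; "force": force on the tool from outside, world axes, zero at the start; "ft_torque": the same for the moment, N m; "finger_gap": opening from 0.0 (shut) to 1.0 (fully open).
Only numpy, scipy, OpenCV 4.12 (cv2) and the standard library are available. Lean on these libraries where they do the work, as an engineer would, in place of code of your own. Each camera call takes 0.05 s, during which the arm holds its last target.

## Task

Pick up the four-cell cuvette carrier, rest it on the raised loading ledge of the accessory bed and, keeping it down at the ledge's height, slide it square to the bed towards the locating pin, which it will hide, until it comes off the ledge and drops onto the pin. Then press it fully home against the sprung platform and finish while still holding it down there: do not let go, it would spring up. Leave the one-cell holder, beaker and screwdriver where they are.

Things in the scene. Friction and masses are not known exactly. Their poses are not given: they have to be found in the camera images.
- carrier: Four-cell cuvette carrier, loose, ~0.25 kg: aluminium base plate 64 (x) x 90 (y) x 18 mm high; centred on it a black block 21 (x) x 70 (y) x 30 mm high (top at 48 mm) with four open wells in a row along y. Grip the block across x; 21 mm of plate is free on either side. Origin: centre of the underside, mouth of a round hole 17 mm wide, 18 mm deep, closed above. Same after a half turn.
- bed: Accessory bed, fixed: grey base 100 (x) x 230 (y, -81.5 to +148.5) x 20 mm high. Origin at bench height, directly below the pin; z up. Loading ledge on its +y half; slide along -y to the pin. Round the pin a sprung steel platform 74 (x) x 88 (y) mm, top 31 mm above the bench at rest. Black strip across the -y end, y -66 to -78, top at 30 mm.
- pin_tip (a point): Top centre of the bed's steel locating pin: 14 mm diameter, tip 40 mm above the bench, its last 4.5 mm tapering to 6 mm diameter.
- ledge (a point): Middle of the top of the bed's loading ledge: a flat aluminium block 84 (x) x 94 (y) mm, top 41 mm above the bench, 95.5 mm from the pin along the bed's +y. Its end nearest the pin is at bed y = +48.5 mm, so a carrier slid along -y comes off it when its middle is 3.5 mm short of the pin, and drops 10 mm onto the platform.
- platform (a joint): How far the sprung platform is pressed down, m: 0 at rest, 0.005 at its stop. It takes about 5 N to start and 10 N to reach the stop; the carrier's weight alone does not move it. With the carrier fully home its underside is 26 mm above the bench.
- single: The one-cell holder, a bystander that looks like the carrier but smaller: aluminium plate 64 x 64 x 18 mm, one black cell tower 21 x 21 x 30 mm. It and the carrier may lie in either place. Origin: centre of its underside. Leave it.
- beaker: Glass beaker, 60 mm across, 65 mm high, a bystander. Origin: centre of its underside.
- driver: Screwdriver lying on the bench, about 160 mm long, along its x, a bystander. Origin: on the bench under its middle.
There are look-alikes about, which are no part of the job. Leave any turquoise or yellow look-alike of the carrier alone.

How it is judged:
By the outcome, as a careful person would: the job done as asked, in the order asked, and still so for the second after the job is handed in, while the arm keeps its last pose, push and grip.
It also fails if it takes over 48 s, if anything falls off the work surface, if the arm or the gripper's body presses on something with over 40 N, if the wrist force passes 120 N, or if a joint passes its speed limit or range.

## Working session

There is one attempt and no reset: what is moved stays moved. The work goes in short steps, Python scripts to look and compute and a tool call to move; the robot and the scene stay as the last step left them, time stands still between calls to the robot, and variables do not carry over. Pictures are saved under pics/ and viewed, and the job is handed in when it is done.

Besides the shell and the picture viewer there is one more tool, called after "Emit:" as a command line: name --pt "numbers of a row" for each row, then --argument value for the rest. play_rows: Moves the arm, as the interface text tells. Its arguments: {"type":"object","properties":{"deltas":{"type":"array"},"gripper":{"type":"number"},"force":{"type":"number"}},"required":["deltas"]}

```bash
mkdir -p pics; ls
python3 - <<'E'
from station import *
import cv2,json
s=sense();print(s);print(grip_depth if not callable(grip_depth) else grip_depth())
for n in("scene","top"):
    im=snapshot(n);cv2.imwrite(f"pics/{n}0.png",im[:,:,::-1]);m=camera_model(n);print(n,m)
E
```

```text
pics
{'t': 0.0, 'q': array([-1.29153649e+00,  5.28493048e-01,  1.43391722e+00, -6.19108294e-06,
        1.18141638e+00, -1.78499289e-01]), 'qd': array([-0.00028529,  0.00085671, -0.00133978, -0.00027208,  0.00029256,
       -0.00124172]), 'tau': array([-8.90896063e-04, -4.42348695e+01, -1.78025454e+01, -1.23985674e-04,
        8.32087768e-03, -7.88623396e-06]), 'tcp_pos': array([ 0.27603257, -0.55992716,  0.23031238]), 'tool_rot': array([-0.16047545,  0.68945441, -0.68787695,  0.16039186]), 'force': array([ 0.2780075 , -0.22936368,  0.60671244]), 'ft_torque': array([ 0.01677761, -0.00032162,  0.03842108]), 'finger_gap': 0.9967349402207452}
0.0187
scene {'fx': 419.41543808357636, 'fy': 419.41543808357636, 'cx': 317.03291859132855, 'cy': 205.46032937786177, 'camera_from_world': array([[ 0.63408797,  0.77320764, -0.00907688, -0.42252575],
       [-0.6173486 ,  0.51327066,  0.59618281,  0.29467148],
       [ 0.465632  , -0.37242875,  0.8027974 , -1.14139921],
       [ 0.        ,  0.        ,  0.        ,  1.        ]])}
top {'fx': 435.44694913790147, 'fy': 435.44694913790147, 'cx': 321.1264632884953, 'cy': 195.9834413856802, 'camera_from_world': array([[ 0.01629051, -0.99984456,  0.00674338,  0.08747569],
       [ 0.99560507,  0.01684276,  0.09212421, -0.55098172],
       [-0.09222346,  0.00521299,  0.99572469, -0.95872583],
       [ 0.        ,  0.        ,  0.        ,  1.        ]])}
```

View pics/scene0.png

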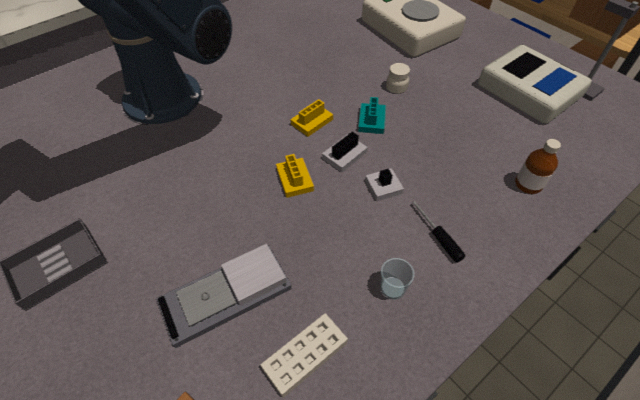

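View pics/top0.png

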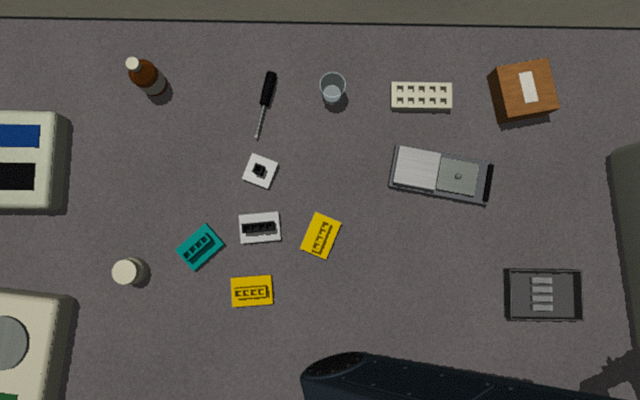

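The scene view shows the carrier (345,150), the one-cell holder (385,183), and the bed's pin (205,296). In the top view the carrier is at (260,228), the ledge at (416,168) and the pin at (459,176). I'll enlarge the top view to measure.

```bash
cat > h.py <<'E'
import numpy as np,cv2
from station import *
def unproj(n,uv,z,m=None):
    m=m or camera_model(n);T=np.array(m['camera_from_world']);R=T[:3,:3];c=-R.T@T[:3,3]
    d=R.T@np.array([(uv[0]-m['cx'])/m['fx'],-(uv[1]-m['cy'])/m['fy'],-1.])
    return c+d*(z-c[2])/d[2]
def proj(n,p,m=None):
    m=m or camera_model(n);T=np.array(m['camera_from_world']);q=T[:3,:3]@np.asarray(p,float)+T[:3,3]
    return np.array([m['cx']+m['fx']*q[0]/-q[2],m['cy']-m['fy']*q[1]/-q[2]])
E
python3 - <<'E'
import cv2
im=cv2.imread('pics/top0.png')
a=cv2.resize(im[205:255,225:295],None,fx=10,fy=10,interpolation=cv2.INTER_CUBIC);cv2.imwrite('pics/c1.png',a)
a=cv2.resize(im[140:210,384:500],None,fx=6.5,fy=6.5,interpolation=cv2.INTER_CUBIC);cv2.imwrite('pics/c2.png',a)
E
```

```text
(no output)
```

View pics/c1.png

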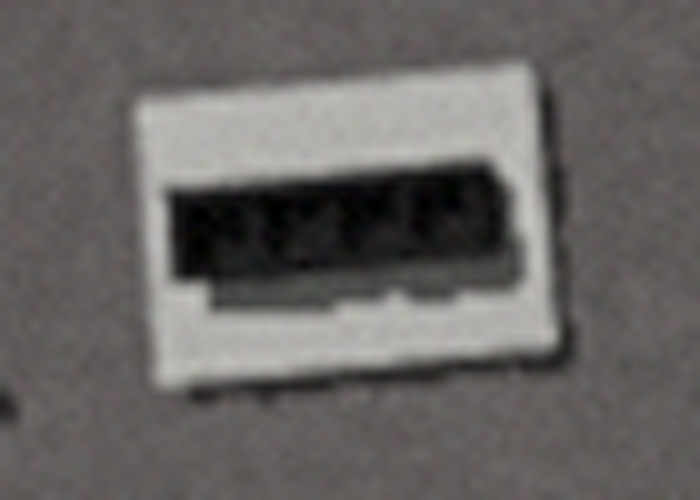

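View pics/c2.png

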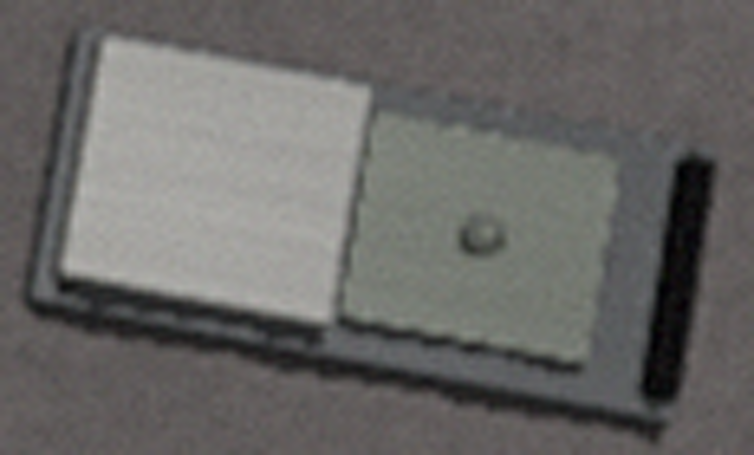

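```bash
cat > m1.py <<'E'
from h import *
from scipy.optimize import least_squares
def fit(n,pts,x0,m=None):
    m=m or camera_model(n)
    # pts: (uv, local xyz)
    def f(p):
        c,s=np.cos(p[2]),np.sin(p[2]); r=[]
        for uv,l in pts:
            r+=list(proj(n,[p[0]+c*l[0]-s*l[1],p[1]+s*l[0]+c*l[1],l[2]],m)-uv)
        return r
    o=least_squares(f,x0,loss='soft_l1');return o.x,np.round(np.array(f(o.x)).reshape(-1,2),1)
E
python3 - <<'E'
from m1 import *
cv=lambda x,y,f,o:((x+.5)/f-.5+o[0],(y+.5)/f-.5+o[1])
C=[(135,98),(530,65),(557,345),(160,385)]
c=[cv(x,y,10,(225,205)) for x,y in C]
for u in c: print(unproj('top',u,.018).round(4))
# image: up=+x world, left=+y world
L=[(.032,.045),(.032,-.045),(-.032,-.045),(-.032,.045)]
print(fit('top',[(u,(*l,.018)) for u,l in zip(c,L)],[.5,.2,0]))
b=lambda x,y:np.array(cv(x,y,6.5,(384,140)))
P=[(b(103,37),(.042,.1425,.041)),(b(370,88),(.042,.0485,.041)),(b(333,325),(-.042,.0485,.041)),(b(62,278),(-.042,.1425,.041)),
(b(485,231),(0,0,.04)),
(b(615,155),(.037,-.044,.031)),(b(583,362),(-.037,-.044,.031))]
for u,l in P: print(unproj('top',u,l[2]).round(4))
print(fit('top',P,[.5,-.2,0]))
E
```

```text
[0.5052 0.284  0.018 ]
[0.5141 0.1948 0.018 ]
[0.4511 0.1871 0.018 ]
[0.4407 0.2762 0.018 ]
(array([0.47776924, 0.2355046 , 0.11263603]), array([[ 0.1,  0.3],
       [ 0.2, -0.2],
       [-0. ,  0. ],
       [-0.2, -0.1]]))
[ 0.6655 -0.0776  0.041 ]
[ 0.6493 -0.17    0.041 ]
[ 0.5666 -0.1565  0.041 ]
[ 0.5813 -0.0635  0.041 ]
[ 0.6002 -0.2095  0.04  ]
[ 0.6291 -0.2582  0.031 ]
[ 0.5563 -0.2459  0.031 ]
(array([ 0.59994908, -0.21020634, -0.16639504]), array([[-0.4,  0.2],
       [-0.3, -0.1],
       [-0.5,  0. ],
       [-0.3, -0.4],
       [ 0.3,  0.1],
       [ 0.7, -0. ],
       [ 0.7,  0.1]]))
```

```bash
cat >> h.py <<'E'
from scipy.spatial.transform import Rotation as Ro
def delta(tgt,ang,s=None):
    s=s or sense();R0=Ro.from_quat(s['tool_rot']);
    best=None
    for a in (ang,ang+np.pi):
        z=np.array([np.cos(a),np.sin(a),0]);y=np.array([0,0,-1.]);x=np.cross(y,z)
        rv=(R0.inv()*Ro.from_matrix(np.c_[x,y,z])).as_rotvec()
        if best is None or np.linalg.norm(rv)<np.linalg.norm(best):best=rv
    return np.r_[R0.inv().apply(np.asarray(tgt)-s['tcp_pos']),best].round(4)
E
python3 - <<'E'
from h import *
s=sense();R=Ro.from_quat(s['tool_rot']).as_matrix();print(R.round(3))
m=camera_model('wrist');T=np.array(m['camera_from_world']);c=-T[:3,:3].T@T[:3,3]
print(c, (c-s['tcp_pos'])@R, -T[2,:3], T[:3,:3].round(2), m['fx'])
print(delta([.6,-.17,.25],-.166),delta([.478,.2355,.15],.1126))
E
```

```text
[[-0.897 -0.001  0.442]
 [-0.442  0.002 -0.897]
 [-0.    -1.    -0.002]]
[ 0.34522252 -0.52590323  0.37255958] [-0.07713586 -0.14209412 -0.00029686] [-0.2683566  -0.13181229 -0.95425901] [[ 0.44 -0.9  -0.  ]
 [ 0.86  0.42 -0.3 ]
 [ 0.27  0.13  0.95]] 337.2697801065275
[-0.4629 -0.019  -0.2067  0.0016 -0.947  -0.0013] [-0.5327  0.0819 -0.6242  0.0014 -1.2256 -0.0015]
```

Run:
```python
from h import *
print(delta([.605,-.15,.25],-.166))
```

```text
[-0.4762 -0.0189 -0.2224  0.0016 -0.947  -0.0013]
```

Emit:
play_rows --pt "-0.02 -0.001 -0.01 0 -0.04 0" --pt "-0.06 -0.003 -0.03 0 -0.12 0" --pt "-0.105 -0.004 -0.05 0 -0.21 0" --pt "-0.15 -0.006 -0.07 0 -0.3 0" --pt "-0.195 -0.008 -0.09 0 -0.39 0" --pt "-0.24 -0.01 -0.112 0 -0.48 0" --pt "-0.285 -0.011 -0.133 0 -0.57 0" --pt "-0.33 -0.013 -0.154 0 -0.66 0" --pt "-0.375 -0.015 -0.175 0 -0.75 0" --pt "-0.42 -0.017 -0.196 0.001 -0.84 -0.001" --pt "-0.46 -0.018 -0.215 0.0016 -0.92 -0.001" --pt "-0.476 -0.019 -0.222 0.0016 -0.947 -0.0013"

```text
t: 1.3
tcp_pos: [0.6065, -0.1459, 0.2502]
tool_rot: [0.459, -0.538, 0.538, -0.459]
force: [-0.3, -0.2, 0.1]
finger_gap: 1.004
```

Emit:
play_rows --pt "0 0 0 0 0 0" --pt "0 0 0 0 0 0"

```text
t: 1.5
tcp_pos: [0.6043, -0.1508, 0.25]
tool_rot: [0.458, -0.539, 0.54, -0.456]
force: [0.2, -0.3, -1.0]
finger_gap: 1.001
```

Run:
```python
from h import *
import pickle
s=sense();m=camera_model('wrist');im=snapshot('wrist');pickle.dump((s,m),open('w1.pkl','wb'))
print(s['t'],s['tcp_pos'],s['q'])
im=im[:,:,::-1];cv2.imwrite('pics/w1raw.png',im);cv2.imwrite('pics/w1.png',cv2.resize(im,None,fx=1.25,fy=1.25,interpolation=cv2.INTER_CUBIC))
```

```text
1.5 [ 0.60431773 -0.15078977  0.24997819] [-0.4225476   0.50526915  1.41721043 -0.00253292  1.21923214 -0.25637087]
```

View pics/w1.png

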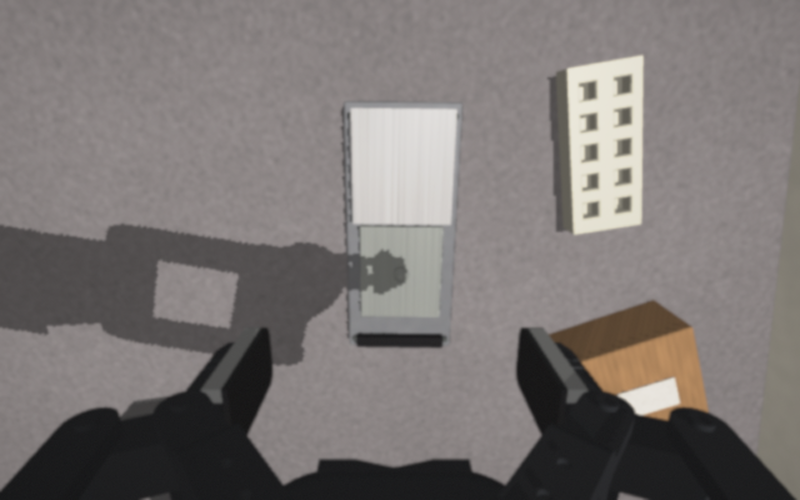

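Run:
```python
import cv2
im=cv2.imread('pics/w1raw.png')
a=cv2.resize(im[76:190,265:375],None,fx=5,fy=5,interpolation=cv2.INTER_CUBIC);cv2.imwrite('pics/c3.png',a)
a=cv2.resize(im[170:284,265:375],None,fx=5,fy=5,interpolation=cv2.INTER_CUBIC);cv2.imwrite('pics/c4.png',a)
```

```text
(no output)
```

View pics/c3.png

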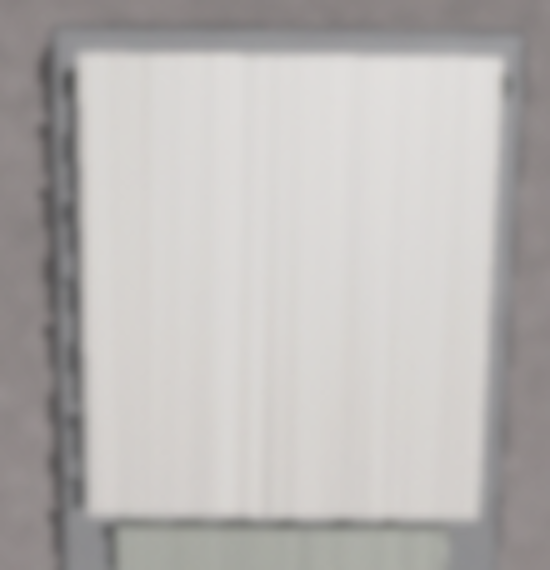

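View pics/c4.png

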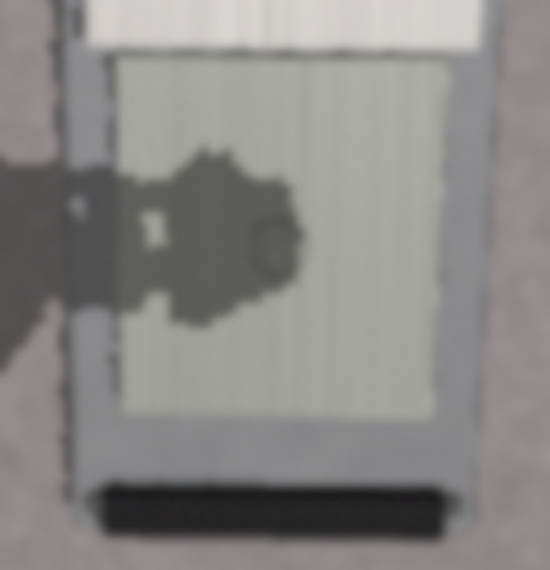

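Run:
```python
from m1 import *
import pickle
s,m=pickle.load(open('w1.pkl','rb'));print(m.keys())
g=lambda x,y,oy:np.array([(x+.5)/5-.5+265,(y+.5)/5-.5+oy])
P=[(g(78,53,76),(-.042,.1425,.041)),(g(504,53,76),(.042,.1425,.041)),(g(479,519,76),(.042,.0485,.041)),(g(88,519,76),(-.042,.0485,.041)),
(g(275,243,170),(0,0,.04)),(g(448,62,170),(.037,.044,.031)),(g(435,418,170),(.037,-.044,.031)),(g(120,415,170),(-.037,-.044,.031)),
(g(103,486,170),(-.037,-.066,.03)),(g(444,487,170),(.037,-.066,.03))]
for u,l in P: print(l,unproj('wrist',u,l[2],m).round(4))
print(fit('wrist',P[:8],[.6,-.2,-.166],m))
```

```text
dict_keys(['fx', 'fy', 'cx', 'cy', 'camera_from_world'])
(-0.042, 0.1425, 0.041) [ 0.5849 -0.0616  0.041 ]
(0.042, 0.1425, 0.041) [ 0.6677 -0.0753  0.041 ]
(0.042, 0.0485, 0.041) [ 0.6511 -0.1683  0.041 ]
(-0.042, 0.0485, 0.041) [ 0.5686 -0.1545  0.041 ]
(0, 0, 0.04) [ 0.6009 -0.2052  0.04  ]
(0.037, 0.044, 0.031) [ 0.645  -0.1728  0.031 ]
(0.037, -0.044, 0.031) [ 0.6307 -0.2582  0.031 ]
(-0.037, -0.044, 0.031) [ 0.5575 -0.2452  0.031 ]
(-0.037, -0.066, 0.03) [ 0.5498 -0.2635  0.03  ]
(0.037, -0.066, 0.03) [ 0.6305 -0.2772  0.03  ]
(array([ 0.60142805, -0.20872101, -0.17457003]), array([[-0.2, -0.5],
       [-0.1,  0.4],
       [ 0.1, -0. ],
       [-0.3, -0.7],
       [ 0.9,  2.9],
       [ 0.4, -0.9],
       [-0.4,  0.3],
       [-0.1,  0.3]]))
```

Run:
```python
from h import *
print(delta([.478,.225,.18],.1126))
```

```text
[-0.3506  0.0694 -0.1867  0.0011 -0.2794  0.0021]
```

Emit:
play_rows --pt "-0.02 0 -0.011 0 -0.016 0" --pt "-0.06 0.005 -0.032 0 -0.048 0" --pt "-0.1 0.015 -0.053 0 -0.08 0" --pt "-0.14 0.025 -0.075 0 -0.112 0" --pt "-0.18 0.035 -0.096 0 -0.143 0" --pt "-0.22 0.044 -0.117 0 -0.175 0" --pt "-0.26 0.052 -0.138 0 -0.207 0.001" --pt "-0.3 0.06 -0.16 0 -0.239 0.001" --pt "-0.335 0.067 -0.178 0.001 -0.267 0.002" --pt "-0.3506 0.0694 -0.1867 0.0011 -0.2794 0.0021" --pt "-0.3506 0.0694 -0.1867 0.0011 -0.2794 0.0021" --pt "-0.3506 0.0694 -0.1867 0.0011 -0.2794 0.0021"

```text
t: 2.75
tcp_pos: [0.4792, 0.2241, 0.1803]
tool_rot: [-0.527, 0.471, -0.472, 0.528]
force: [-0.4, -0.9, -0.3]
finger_gap: 1.005
```

Run:
```python
from h import *
import pickle
s=sense();m=camera_model('wrist');im=snapshot('wrist');pickle.dump((s,m),open('w2.pkl','wb'))
print(s['t'],s['tcp_pos'],s['q'])
im=im[:,:,::-1];cv2.imwrite('pics/w2raw.png',im);cv2.imwrite('pics/w2.png',cv2.resize(im,None,fx=1.25,fy=1.25,interpolation=cv2.INTER_CUBIC))
```

```text
2.75 [0.4792234  0.22411628 0.18026264] [ 2.26583711e-01  4.69232767e-01  1.72644685e+00 -1.12219145e-03
  9.44245366e-01  1.15118065e-01]
```

View pics/w2.png

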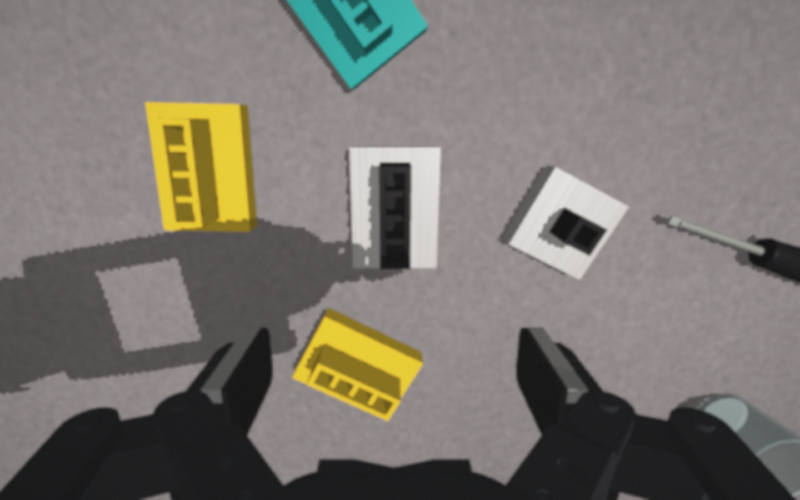

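Run:
```python
import cv2
im=cv2.imread('pics/w2raw.png')
a=cv2.resize(im[110:224,265:367],None,fx=5,fy=5,interpolation=cv2.INTER_CUBIC);cv2.imwrite('pics/c5.png',a)
```

```text
(no output)
```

View pics/c5.png

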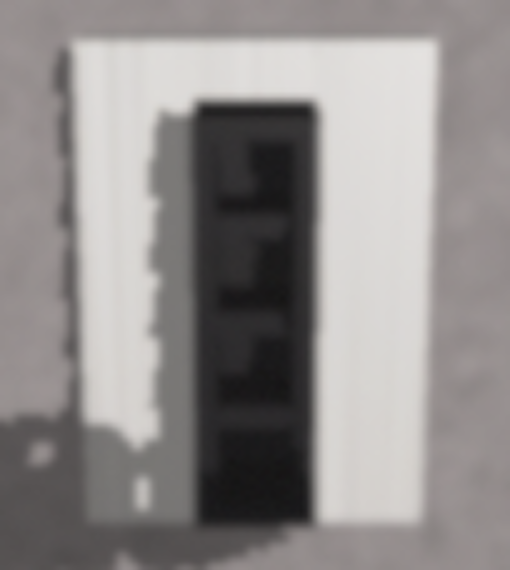

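Run:
```python
from m1 import *
import pickle
s,m=pickle.load(open('w2.pkl','rb'))
g=lambda x,y:np.array([(x+.5)/5-.5+265,(y+.5)/5-.5+110])
P=[(g(75,38),(-.032,.045,.018)),(g(439,38),(.032,.045,.018)),(g(423,523),(.032,-.045,.018)),(g(86,523),(-.032,-.045,.018)),
(g(196,103),(-.0105,.035,.048)),(g(316,103),(.0105,.035,.048)),(g(313,523),(.0105,-.035,.048)),(g(199,523),(-.0105,-.035,.048))]
for u,l in P: print(l,unproj('wrist',u,l[2],m).round(4))
x,r=fit('wrist',P,[.5,.2,.1],m);print(x,r)
print(delta([x[0],x[1],.1],x[2]))
```

```text
(-0.032, 0.045, 0.018) [0.4428 0.2786 0.018 ]
(0.032, 0.045, 0.018) [0.5062 0.2857 0.018 ]
(0.032, -0.045, 0.018) [0.5163 0.1959 0.018 ]
(-0.032, -0.045, 0.018) [0.4521 0.1887 0.018 ]
(-0.0105, 0.035, 0.048) [0.4656 0.2728 0.048 ]
(0.0105, 0.035, 0.048) [0.4846 0.275  0.048 ]
(0.0105, -0.035, 0.048) [0.4929 0.2041 0.048 ]
(-0.0105, -0.035, 0.048) [0.4734 0.2019 0.048 ]
[0.47928306 0.23779487 0.10949042] [[-0.2 -0.6]
 [-0.  -0.4]
 [-0.2 -0.7]
 [ 0.3 -0.8]
 [-0.9  1.7]
 [ 1.4  1.7]
 [ 0.7  0. ]
 [-0.8 -0. ]]
[-0.014   0.0804  0.001  -0.0022  0.0017  0.0006]
```

Emit:
play_rows --pt "-0.004 0.02 0 -0.001 0.001 0" --pt "-0.0135 0.05 0.001 -0.002 0.0017 0.0006" --pt "-0.0135 0.08 0.001 -0.0022 0.0017 0.0006" --pt "-0.0135 0.08 0.001 -0.0022 0.0017 0.0006" --gripper 0.06

```text
t: 3.2
tcp_pos: [0.4768, 0.2366, 0.0973]
tool_rot: [0.529, -0.474, 0.47, -0.524]
force: [-1.2, -0.1, -0.2]
finger_gap: 0.704
```

Run:
```python
from h import *
print(sense()['tcp_pos'],delta([.4793,.2375,.022],.11),sense()['finger_gap'])
```

```text
[0.47682436 0.2366149  0.0972788 ] [-0.0007  0.0753  0.0032  0.0079 -0.0011  0.0008] 0.7038766640702515
```

Emit:
play_rows --pt "0 0 0 0 0 0" --pt "0 0 0 0 0 0"

```text
t: 3.4
tcp_pos: [0.4801, 0.2384, 0.1016]
tool_rot: [-0.526, 0.471, -0.472, 0.528]
force: [-0.5, 1.0, 0.3]
finger_gap: 0.703
```

Run:
```python
from h import *
print(sense()['tcp_pos'],delta([.4793,.2375,.022],.11),sense()['finger_gap'])
```

```text
[0.48006863 0.2383816  0.10155652] [ 0.0009  0.0796 -0.001  -0.0023  0.0002 -0.0008] 0.702959589025894
```

Emit:
play_rows --pt "0 0.03 -0.0005 0 0 0" --pt "0 0.055 -0.0005 0 0 0" --pt "0 0.068 -0.0005 0 0 0" --pt "0 0.076 -0.0005 0 0 0" --pt "0 0.078 -0.0005 0 0 0" --pt "0 0.078 -0.0005 0 0 0" --pt "0 0.078 -0.0005 0 0 0"

```text
t: 4.1
tcp_pos: [0.4787, 0.2392, 0.023]
tool_rot: [-0.527, 0.471, -0.471, 0.528]
force: [0.2, -0.2, 0.8]
finger_gap: 0.701
```

Run:
```python
from h import *
print(delta([.4793,.2375,.022],.11),sense()['finger_gap'])
im=snapshot('wrist')[:,:,::-1];cv2.imwrite('pics/w3.png',cv2.resize(im,None,fx=1.25,fy=1.25,interpolation=cv2.INTER_CUBIC))
```

```text
[ 0.0017  0.001   0.0004 -0.0012  0.0018 -0.0008] 0.7007076384212106
```

View pics/w3.png

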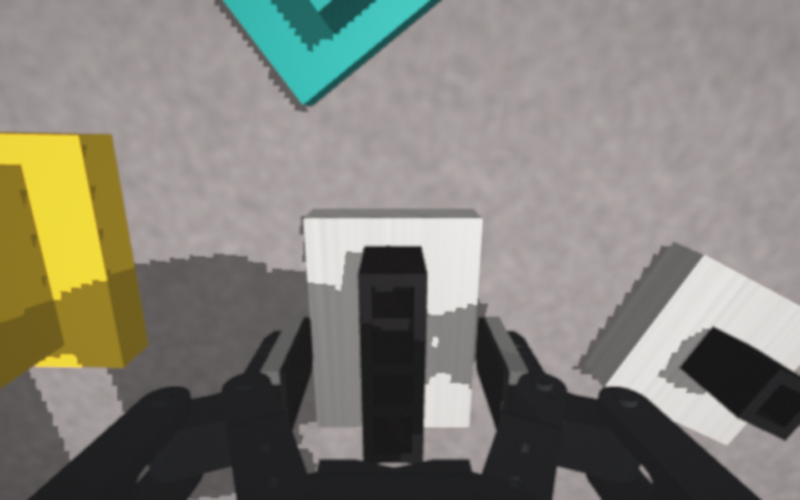

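The fingers straddle the block (block top 360–427, fingers at 300 and 490), so I'll close.

Emit:
play_rows --pt "0.001 0 0 0 0 0" --pt "0.001 0 0 0 0 0" --pt "0.001 0 0 0 0 0" --pt "0.001 0 0 0 0 0" --pt "0.001 0 0 0 0 0" --pt "0.001 0 0 0 0 0" --pt "0.001 0 0 0 0 0" --gripper 0 --force 90

```text
t: 4.85
tcp_pos: [0.4783, 0.238, 0.0227]
tool_rot: [-0.527, 0.471, -0.471, 0.527]
force: [0.1, -0.7, 4.9]
finger_gap: 0.228
```

Emit:
play_rows --pt "0 -0.01 0 0 0 0" --pt "0 -0.03 0 0 0 0" --pt "0 -0.06 0 0 0 0" --pt "0 -0.09 0 0 0 0" --pt "0 -0.1 0 0 0 0" --pt "0 -0.1 0 0 0 0" --pt "0 -0.1 0 0 0 0"

```text
t: 5.55
tcp_pos: [0.4774, 0.2377, 0.1213]
tool_rot: [0.528, -0.472, 0.471, -0.527]
force: [-0.1, -1.1, -2.4]
finger_gap: 0.233
```

Run:
```python
from h import *
s=sense()
y=-.172; pin=np.array([.601,-.209])
for yy in (.0955,): 
    p=pin+yy*np.array([-np.sin(y),np.cos(y)]);print(p,s['tcp_pos'],s['q'],delta([*p,.1225],y),s['force'])
im=snapshot('wrist')[:,:,::-1];cv2.imwrite('pics/w4.png',cv2.resize(im,None,fx=1.25,fy=1.25,interpolation=cv2.INTER_CUBIC))
```

```text
[ 0.61734513 -0.11490916] [0.47735957 0.23766224 0.12134026] [2.51904351e-01 5.67335863e-01 1.76096973e+00 8.34579257e-04
 8.15453103e-01 1.39614976e-01] [ 0.366  -0.0015  0.0998  0.0023  0.2837  0.    ] [-0.07092473 -1.10904267 -2.39611821]
```

View pics/w4.png

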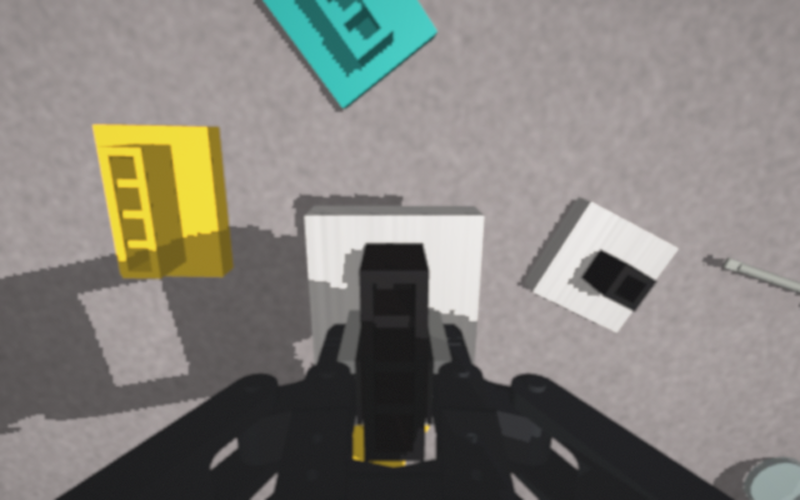

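The carrier is held level; its far plate edge runs from (305,215) to (484,215). Next I'll carry it over the ledge.

Emit:
play_rows --pt "0.012 0 0.003 0 0.009 0" --pt "0.04 0 0.011 0 0.031 0" --pt "0.08 0 0.022 0 0.062 0" --pt "0.12 0 0.033 0 0.093 0" --pt "0.16 0 0.044 0 0.124 0" --pt "0.2 0 0.055 0 0.155 0" --pt "0.24 0 0.066 0 0.186 0" --pt "0.28 0 0.077 0.001 0.217 0" --pt "0.32 0 0.087 0.002 0.248 0" --pt "0.35 -0.001 0.095 0.002 0.271 0" --pt "0.366 -0.0015 0.0998 0.0023 0.2837 0" --pt "0.366 -0.0015 0.0998 0.0023 0.2837 0"

```text
t: 6.8
tcp_pos: [0.6186, -0.1174, 0.1223]
tool_rot: [0.454, -0.542, 0.542, -0.455]
force: [-0.8, 0.3, -2.5]
finger_gap: 0.229
```

Emit:
play_rows --pt "0 0 0 0 0 0" --pt "0 0 0 0 0 0" --pt "0 0 0 0 0 0"

```text
t: 7.1
tcp_pos: [0.6174, -0.1129, 0.1232]
tool_rot: [-0.455, 0.541, -0.54, 0.456]
force: [-0.2, -0.4, -2.8]
finger_gap: 0.232
```

Run:
```python
from h import *
import pickle
s=sense();m=camera_model('wrist');im=snapshot('wrist')[:,:,::-1];pickle.dump((s,m),open('w5.pkl','wb'))
print(s['t'],s['tcp_pos'],s['force'],delta([.6173,-.1149,.1225],-.172))
im2=snapshot('top')[:,:,::-1];im3=snapshot('scene')[:,:,::-1]
cv2.imwrite('pics/w5raw.png',im);cv2.imwrite('pics/t5raw.png',im2);cv2.imwrite('pics/s5raw.png',im3)
cv2.imwrite('pics/w5.png',cv2.resize(im,None,fx=1.25,fy=1.25,interpolation=cv2.INTER_CUBIC))
cv2.imwrite('pics/t5.png',cv2.resize(im2[120:230,360:520],None,fx=5,fy=5,interpolation=cv2.INTER_CUBIC))
cv2.imwrite('pics/s5.png',cv2.resize(im3[210:350,140:310],None,fx=4,fy=4,interpolation=cv2.INTER_CUBIC))
```

```text
7.1 [ 0.61735304 -0.11286168  0.12316288] [-0.24511838 -0.39113755 -2.81790322] [ 0.0019  0.0008  0.     -0.0007  0.002  -0.001 ]
```

View pics/w5.png

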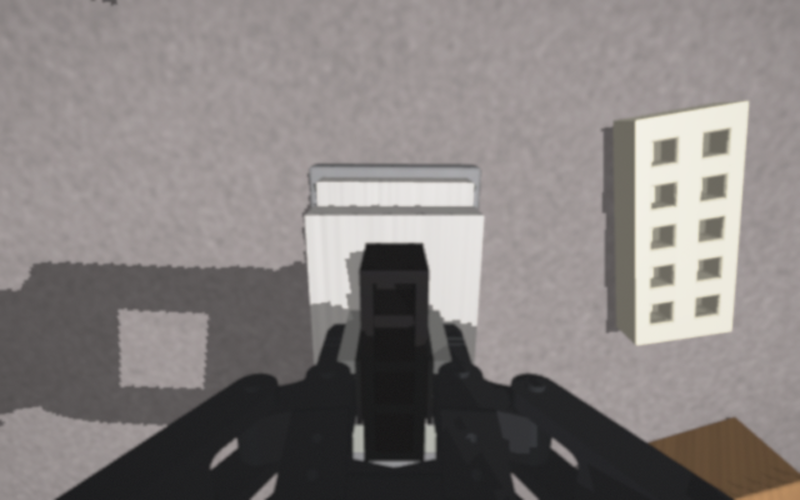

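View pics/t5.png

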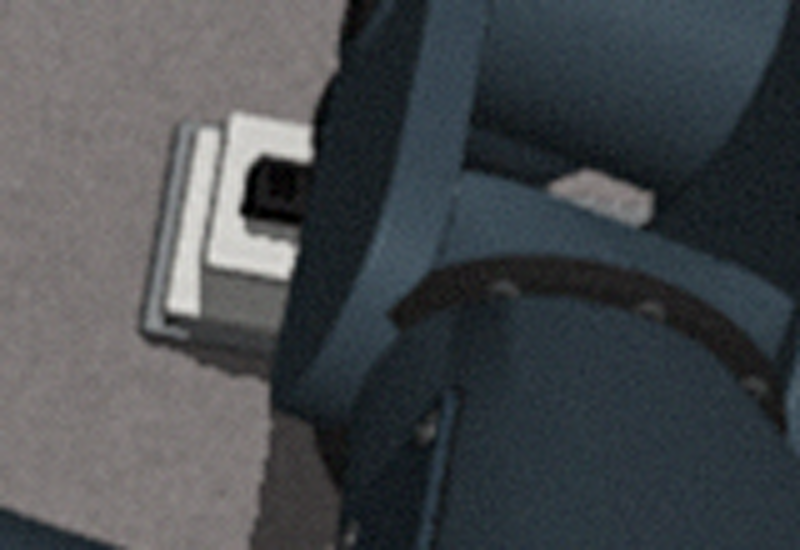

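View pics/s5.png

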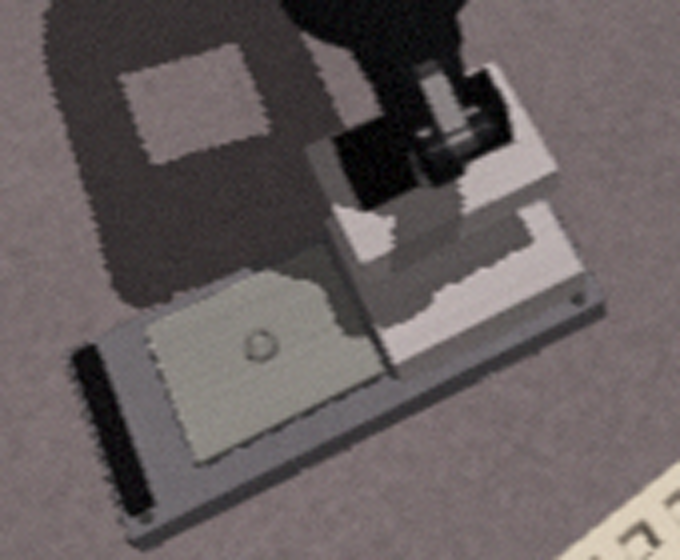

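Run:
```python
import cv2
im=cv2.imread('pics/w5raw.png')
a=cv2.resize(im[122:192,236:396],None,fx=5,fy=5,interpolation=cv2.INTER_CUBIC);cv2.imwrite('pics/c6.png',a)
```

```text
(no output)
```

View pics/c6.png

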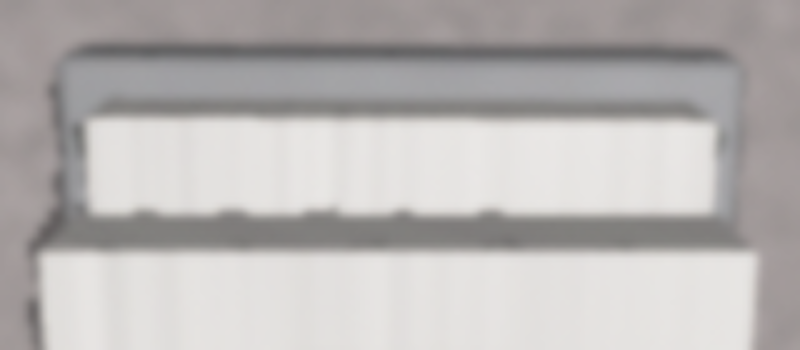

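Run:
```python
from m1 import *
import pickle
s,m=pickle.load(open('w5.pkl','rb'))
g=lambda x,y:np.array([(x+.5)/5-.5+236,(y+.5)/5-.5+122])
a,b=[unproj('wrist',g(*p),.041,m) for p in((86,119),(717,121))]
d=b-a;y=np.arctan2(d[1],d[0]);n=np.array([-np.sin(y),np.cos(y)]);print('ledge',a,b,np.hypot(*d[:2]),y)
for yy in(y,-.172):
  n=np.array([-np.sin(yy),np.cos(yy)]);print('pin',(a+b)[:2]/2-.1425*n)
for z in(.1165,.1185,.1205):
  a,b=[unproj('wrist',g(*p),z,m) for p in((38,249),(757,249))]
  d=b-a;y=np.arctan2(d[1],d[0]);n=np.array([-np.sin(y),np.cos(y)]);print('car',z,np.hypot(*d[:2]),y,(a+b)[:2]/2-.045*n)
# earlier pose in w2-> same frame
print(s['tcp_pos'],Ro.from_quat(s['tool_rot']).as_matrix()[:,2])
```

```text
ledge [ 0.58489427 -0.06130174  0.041     ] [ 0.66731403 -0.07571845  0.041     ] 0.08367112773845888 -0.1731662996297601
pin [ 0.60155109 -0.20887889]
pin [ 0.60171482 -0.20890743]
car 0.1165 0.06473718284541513 -0.17011943371922944 [ 0.61768912 -0.11360609]
car 0.1185 0.06386753021174636 -0.17011943371922925 [ 0.61776002 -0.11317277]
car 0.1205 0.06299787757807748 -0.17011943371922933 [ 0.61783093 -0.11273945]
[ 0.61735304 -0.11286168  0.12316288] [ 9.85604874e-01 -1.69065157e-01  6.49411838e-05]
```

Measured in the bed frame, the carrier is at x −0.5 mm, y +97 mm, with yaw within 0.003 rad. I'll lower it onto the ledge.

Emit:
play_rows --pt "0 0.015 0 0 0.001 0" --pt "0.001 0.035 0 0 0.002 0" --pt "0.0015 0.048 0.0004 0 0.003 0" --pt "0.0015 0.053 0.0004 0 0.003 0" --pt "0.0015 0.055 0.0004 0 0.003 0" --pt "0.0015 0.055 0.0004 0 0.003 0" --pt "0.0015 0.055 0.0004 0 0.003 0"

```text
t: 7.95
tcp_pos: [0.6189, -0.1164, 0.069]
tool_rot: [0.454, -0.541, 0.542, -0.455]
force: [0.6, 0.1, -0.6]
finger_gap: 0.228
```

Emit:
play_rows --pt "0 0.001 0 0 0 0" --pt "0 0.002 0 0 0 0" --pt "0 0.003 0 0 0 0" --pt "0 0.003 0 0 0 0"

```text
t: 8.35
tcp_pos: [0.6183, -0.1162, 0.0654]
tool_rot: [0.454, -0.542, 0.542, -0.455]
force: [0.7, 0.4, -1.9]
finger_gap: 0.228
```

Emit:
play_rows --pt "0 0.0005 0 0 0 0" --pt "0 0.001 0 0 0 0" --pt "0 0.001 0 0 0 0"

```text
t: 8.65
tcp_pos: [0.6183, -0.1162, 0.0643]
tool_rot: [0.454, -0.542, 0.542, -0.455]
force: [0.5, 0.0, -2.5]
finger_gap: 0.224
```

Emit:
play_rows --pt "0 0.0005 0 0 0 0" --pt "0 0.001 0 0 0 0" --pt "0 0.001 0 0 0 0"

```text
t: 8.95
tcp_pos: [0.6185, -0.1162, 0.0637]
tool_rot: [0.454, -0.541, 0.542, -0.455]
force: [-0.6, -0.1, 1.6]
finger_gap: 0.23
```

```bash
cat > look.py <<'E'
from h import *
import sys
k=sys.argv[1]
s=sense();im3=snapshot('scene')[:,:,::-1];im=snapshot('wrist')[:,:,::-1]
print(s['t'],s['tcp_pos'],s['force'],s['ft_torque'])
a=cv2.resize(im3[210:350,140:310],None,fx=4,fy=4,interpolation=cv2.INTER_CUBIC)
cv2.imwrite(f'pics/s{k}.png',a);cv2.imwrite(f'pics/s{k}raw.png',im3);cv2.imwrite(f'pics/w{k}raw.png',im)
cv2.imwrite(f'pics/w{k}.png',cv2.resize(im[100:240,220:400],None,fx=4,fy=4,interpolation=cv2.INTER_CUBIC))
E
python3 look.py 6
```

```text
8.95 [ 0.61845945 -0.1162459   0.06373963] [-0.61901876 -0.11637397  1.60702878] [ 0.01543537  0.21365344 -0.08176126]
```

View pics/s6.png

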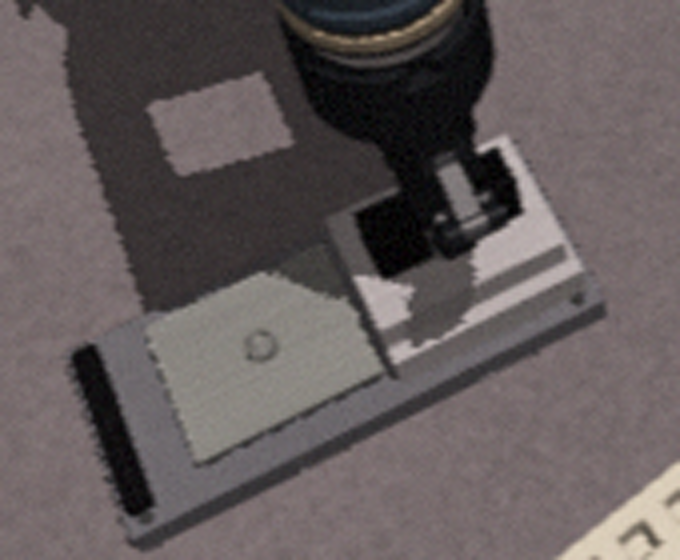

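View pics/w6.png

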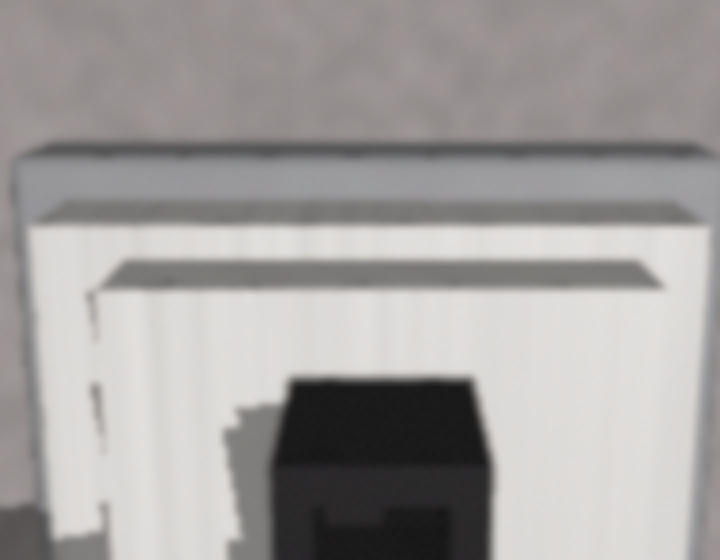

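```bash
cat > rel.py <<'E'
from m1 import *
m=camera_model('wrist')
g=lambda x,y:np.array([(x+.5)/4-.5+220,(y+.5)/4-.5+100])
def seg(p,q,z):
    a,b=[unproj('wrist',g(*t),z,m)[:2] for t in(p,q)];d=b-a;y=np.arctan2(d[1],d[0]);return (a+b)/2,np.hypot(*d),y
E
python3 - <<'E'
from rel import *
L=seg((30,224),(710,226),.041);print(L)
B=seg((125,262),(640,262),.041);T=seg((97,290),(665,288),.059);print(B,T)
y=-.173;n=np.array([-np.sin(y),np.cos(y)]);e=np.array([np.cos(y),np.sin(y)])
pin=L[0]-.1425*n;print('pin',pin)
for S in(B,T):
    c=S[0]-.045*n;print(c,'bedframe',(c-pin)@e,(c-pin)@n)
print(sense()['tcp_pos'])
E
```

```text
(array([ 0.62603802, -0.06824787]), np.float64(0.08359860557166433), np.float64(-0.17839292422382858))
(array([ 0.62672634, -0.0730552 ]), np.float64(0.06384592251556305), np.float64(-0.17552332747247204)) (array([ 0.62659012, -0.07244946]), np.float64(0.06311455950415734), np.float64(-0.17199604581645203))
pin [ 0.60150831 -0.20862074]
[ 0.61898011 -0.11738347] bedframe 0.00150556908553448 0.09288292013375848
[ 0.6188439  -0.11677774] bedframe 0.0012671165157565336 0.09345616867808369
[ 0.61849413 -0.1162668   0.06374861]
```

Run:
```python
from h import *
s=sense();R=Ro.from_quat(s['tool_rot']).as_matrix();print(R.round(4));print(np.arctan2(R[1,2],R[0,2]))
```

```text
[[-1.741e-01  2.000e-03  9.847e-01]
 [-9.847e-01  3.000e-04 -1.741e-01]
 [-7.000e-04 -1.000e+00  1.900e-03]]
-0.17503867244962168
```

Emit:
play_rows --pt "0.002 0 -0.0005 0 0 0" --pt "0.004 -0.0001 -0.001 0 0 0" --pt "0.008 -0.0002 -0.0013 0 0 0" --pt "0.014 -0.0002 -0.0013 0 0 0" --pt "0.02 -0.0002 -0.0013 0 0 0" --pt "0.02 -0.0002 -0.0013 0 0 0" --pt "0.02 -0.0002 -0.0013 0 0 0"

```text
t: 9.75
tcp_pos: [0.6135, -0.137, 0.0637]
tool_rot: [0.454, -0.541, 0.542, -0.455]
force: [-0.6, -0.6, 3.0]
finger_gap: 0.227
```

```bash
python3 look.py 7
python3 - <<'E'
from h import *
s=sense();R=Ro.from_quat(s['tool_rot']).as_matrix();print(R.round(4));print(np.arctan2(R[1,2],R[0,2]))
E
```

```text
9.75 [ 0.61351773 -0.13704157  0.06374404] [-0.62301448 -0.55041667  3.00111719] [-0.11540307  0.26737925 -0.00225703]
[[-0.1734  0.0017  0.9848]
 [-0.9848 -0.0015 -0.1734]
 [ 0.0012 -1.      0.002 ]]
-0.1742868856682317
```

View pics/w7.png

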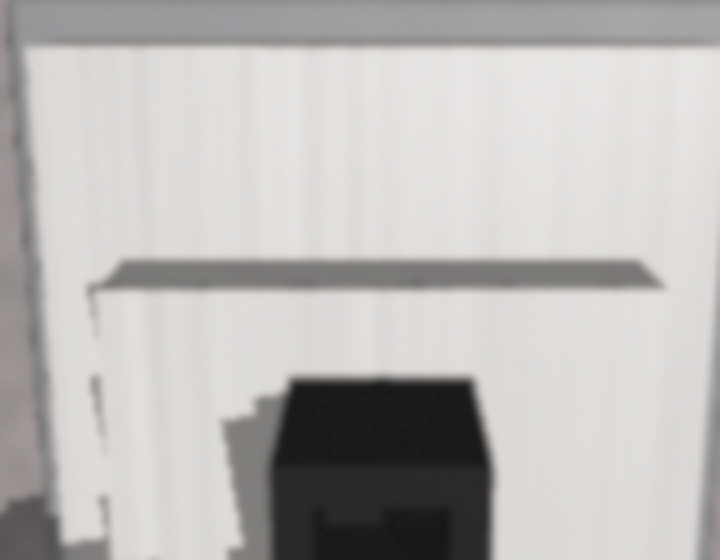

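View pics/s7.png

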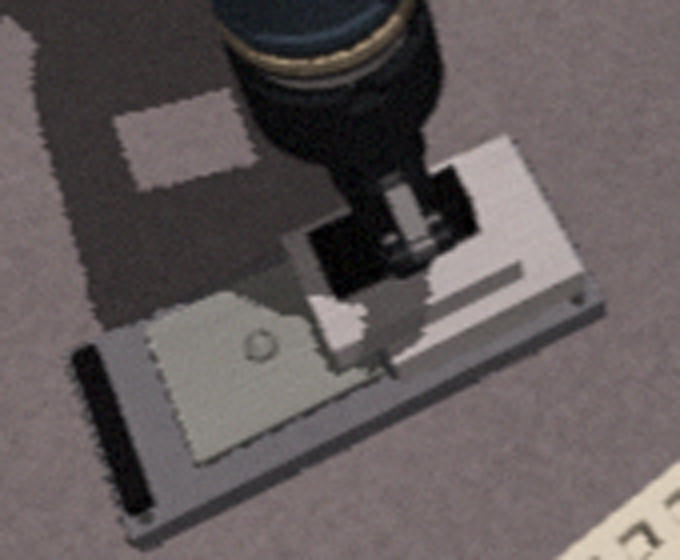

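```bash
sed -i 's/im\[100:240,220:400\]/im[80:220,215:415]/' look.py; sed -i 's/+220,/+215,/; s/-.5+100/-.5+80/' rel.py; cat rel.py|grep g=
python3 - <<'E'
import cv2
im=cv2.imread('pics/w7raw.png');cv2.imwrite('pics/w7b.png',cv2.resize(im[80:220,215:415],None,fx=4,fy=4,interpolation=cv2.INTER_CUBIC))
E
```

```text
g=lambda x,y:np.array([(x+.5)/4-.5+215,(y+.5)/4-.5+80])
```

View pics/w7b.png

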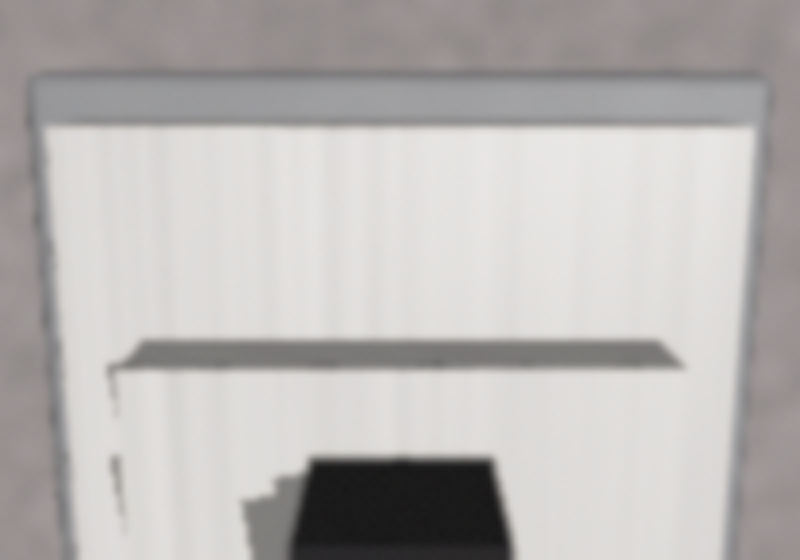

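```bash
cat >> rel.py <<'E'
def rel(l1,l2,b1,b2,t1,t2,zb=.041):
    L=seg(l1,l2,.041);B=seg(b1,b2,zb);T=seg(t1,t2,zb+.018)
    y=-.174;n=np.array([-np.sin(y),np.cos(y)]);e=np.array([np.cos(y),np.sin(y)]);pin=L[0]-.1425*n
    print('L',L[1:],'pin',pin)
    for S in(B,T):
        c=S[0]-.045*n;print(S[1:],'bedframe',((c-pin)@e).round(4),((c-pin)@n).round(4),(c-sense()['tcp_pos'][:2]).round(4))
E
python3 -c "
from rel import *
rel((44,126),(757,125),(145,342),(660,342),(117,369),(685,368))"
```

```text
L (np.float64(0.08421174073105482), np.float64(-0.1729462400870608)) pin [ 0.60140161 -0.20856018]
(np.float64(0.06381555246314408), np.float64(-0.17481670032775837)) bedframe 0.0002 0.0716 [ 0.0004 -0.0011]
(np.float64(0.06307293640883753), np.float64(-0.1730861278506283)) bedframe -0.0 0.0722 [ 0.0003 -0.0004]
```

Emit:
play_rows --pt "0.005 -0.0003 0 0 0 0" --pt "0.012 -0.0003 0 0 0 0" --pt "0.02 -0.0003 0 0 0 0" --pt "0.028 -0.0003 0 0 0 0" --pt "0.036 -0.0003 0 0 0 0" --pt "0.044 -0.0003 0 0 0 0" --pt "0.05 -0.0003 0 0 0 0" --pt "0.055 -0.0003 0 0 0 0" --pt "0.058 -0.0003 0 0 0 0" --pt "0.058 -0.0003 0 0 0 0" --pt "0.058 -0.0003 0 0 0 0"

```text
t: 10.95
tcp_pos: [0.6034, -0.1936, 0.0638]
tool_rot: [0.455, -0.541, 0.542, -0.455]
force: [0.2, -1.7, 0.8]
finger_gap: 0.225
```

```bash
sed -i 's/im\[80:220,215:415\]/im[20:170,215:415]/' look.py; sed -i 's/-.5+80/-.5+20/' rel.py;  python3 look.py 8
```

```text
10.95 [ 0.60336876 -0.19363677  0.06376518] [ 0.20000496 -1.6963599   0.80183593] [-0.08509916  0.1701908   0.04701446]
```

View pics/w8.png

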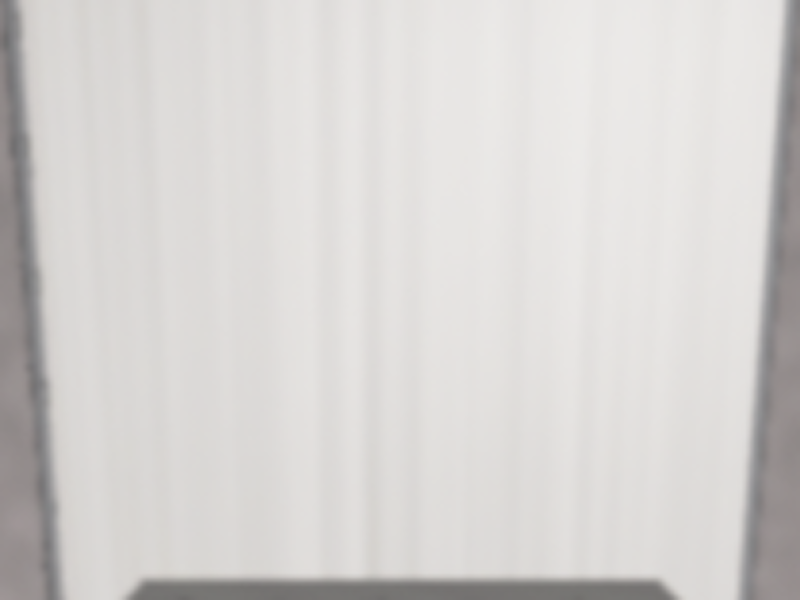

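View pics/s8.png

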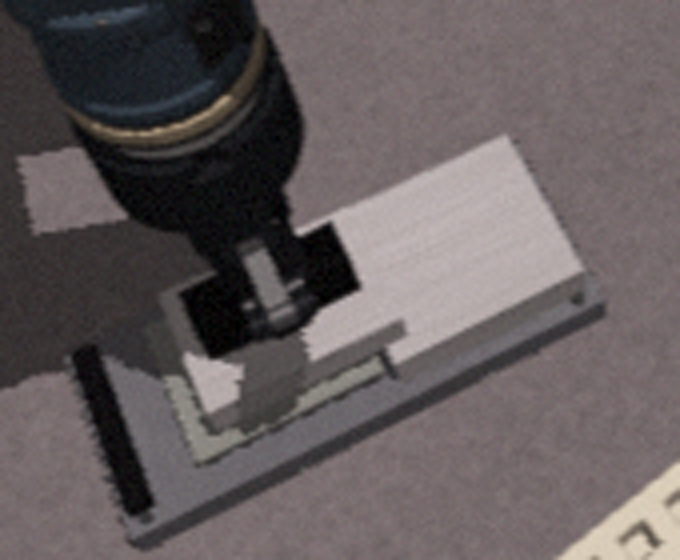

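Emit:
play_rows --pt "0.003 0 0 0 0 0" --pt "0.006 0 0 0 0 0" --pt "0.009 0 0 0 0 0" --pt "0.011 0 0 0 0 0" --pt "0.013 0 0 0 0 0" --pt "0.0135 0 0 0 0 0" --pt "0.0135 0 0 0 0 0" --pt "0.0135 0 0 0 0 0" --pt "0.0135 0 0 0 0 0"

```text
t: 11.95
tcp_pos: [0.6011, -0.206, 0.0637]
tool_rot: [0.454, -0.542, 0.542, -0.455]
force: [0.4, 0.1, -1.4]
finger_gap: 0.228
```

```bash
sed -i 's/im\[20:170,215:415\]/im[80:230,215:415]/' look.py; python3 look.py 9;python3 - <<'E'
from h import *
p=sense()['tcp_pos'][:2]+[.0004,-.0008]-[.6015,-.2087];y=-.174
print(p@[np.cos(y),np.sin(y)],p@[-np.sin(y),np.cos(y)])
E
```

```text
11.95 [ 0.60113576 -0.20603696  0.06372328] [ 0.35469472  0.10131424 -1.4449111 ] [ 0.05613783 -0.02335759  0.02460014]
-0.0002458146072408463 0.0018452316177549253
```

View pics/w9.png

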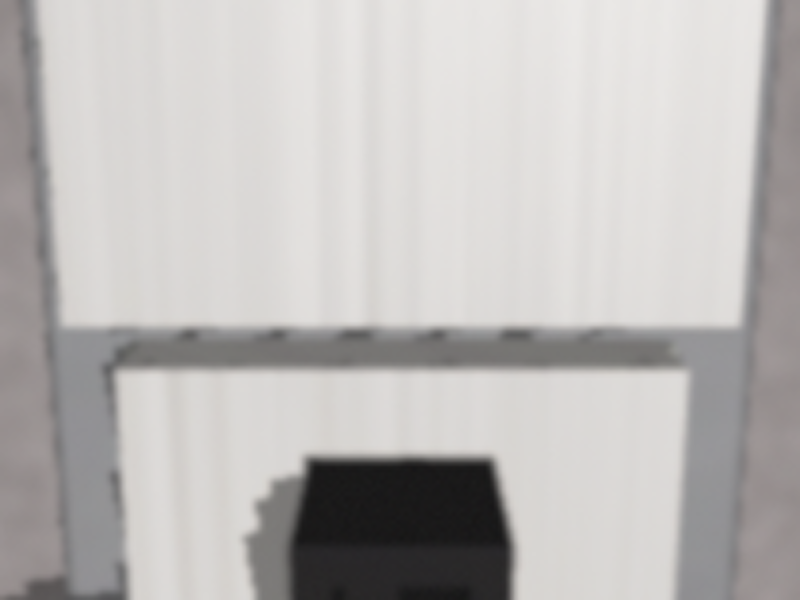

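View pics/s9.png

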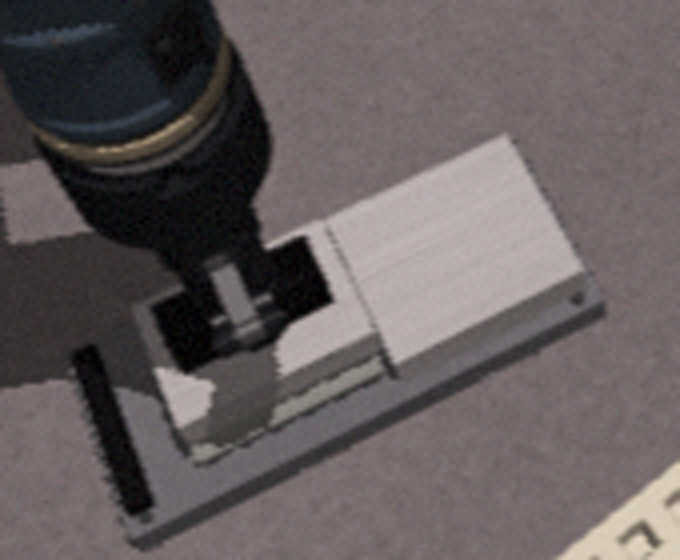

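It is off the ledge: a gap shows between the ledge end (row 327) and the carrier (row ~342), and it is central. I'll nudge it 1.5 mm and let it down onto the pin.

Emit:
play_rows --pt "0.0015 0 0 0 0 0" --pt "0.0015 0.001 0.0002 0 0 0" --pt "0.0015 0.002 0.0002 0 0 0" --pt "0.0015 0.003 0.0002 0 0 0" --pt "0.0015 0.004 0.0002 0 0 0" --pt "0.0015 0.004 0.0002 0 0 0"

```text
t: 12.65
tcp_pos: [0.601, -0.2075, 0.0596]
tool_rot: [0.454, -0.542, 0.542, -0.455]
force: [-0.1, -0.7, -2.4]
finger_gap: 0.23
```

Emit:
play_rows --pt "0 0.001 0 0 0 0" --pt "0 0.002 0 0 0 0" --pt "0 0.003 0 0 0 0" --pt "0 0.004 0 0 0 0" --pt "0 0.0045 0 0 0 0" --pt "0 0.0045 0 0 0 0"

```text
t: 13.25
tcp_pos: [0.6011, -0.2076, 0.0552]
tool_rot: [0.454, -0.542, 0.542, -0.455]
force: [-0.2, -0.5, -1.4]
finger_gap: 0.227
```

Emit:
play_rows --pt "0 0.0005 0 0 0 0" --pt "0 0.001 0 0 0 0" --pt "0 0.0015 0 0 0 0" --pt "0 0.002 0 0 0 0" --pt "0 0.0025 0 0 0 0" --pt "0 0.003 0 0 0 0" --pt "0 0.003 0 0 0 0"

```text
t: 13.95
tcp_pos: [0.6012, -0.2076, 0.0527]
tool_rot: [0.454, -0.541, 0.542, -0.455]
force: [-1.0, 0.0, 1.9]
finger_gap: 0.232
```

Emit:
play_rows --pt "0 0.0005 0 0 0 0" --pt "0 0.001 0 0 0 0" --pt "0 0.0015 0 0 0 0" --pt "0 0.002 0 0 0 0" --pt "0 0.0025 0 0 0 0" --pt "0 0.0025 0 0 0 0"

```text
t: 14.55
tcp_pos: [0.6012, -0.2076, 0.05]
tool_rot: [0.454, -0.541, 0.542, -0.455]
force: [-2.4, 0.7, 4.9]
finger_gap: 0.228
```

Emit:
play_rows --pt "0 0.0005 0 0 0 0" --pt "0 0.001 0 0 0 0" --pt "0 0.0015 0 0 0 0" --pt "0 0.002 0 0 0 0" --pt "0 0.002 0 0 0 0"

```text
t: 15.05
tcp_pos: [0.6012, -0.2076, 0.0487]
tool_rot: [0.454, -0.541, 0.542, -0.455]
force: [-2.8, 0.3, 9.5]
finger_gap: 0.228
```

Emit:
play_rows --pt "0 0.0005 0 0 0 0" --pt "0 0.001 0 0 0 0" --pt "0 0.001 0 0 0 0"

```text
t: 15.35
tcp_pos: [0.6012, -0.2076, 0.0487]
tool_rot: [0.454, -0.541, 0.542, -0.455]
force: [-3.5, 1.4, 14.5]
finger_gap: 0.227
```

Emit:
play_rows --pt "0 0.0005 0 0 0 0" --pt "0 0.0007 0 0 0 0" --pt "0 0.0007 0 0 0 0" --pt "0 0.0007 0 0 0 0" --pt "0 0.0007 0 0 0 0" --pt "0 0.0007 0 0 0 0"

```text
t: 15.95
tcp_pos: [0.6012, -0.2077, 0.0486]
tool_rot: [0.454, -0.541, 0.542, -0.455]
force: [-5.0, 2.4, 17.3]
finger_gap: 0.23
```

```bash
python3 look.py 10
```

```text
15.95 [ 0.60122035 -0.2076577   0.04861062] [-4.95628692  2.42476829 17.31145164] [ 0.39365813  1.05419914 -0.07997123]
```

View pics/s10.png

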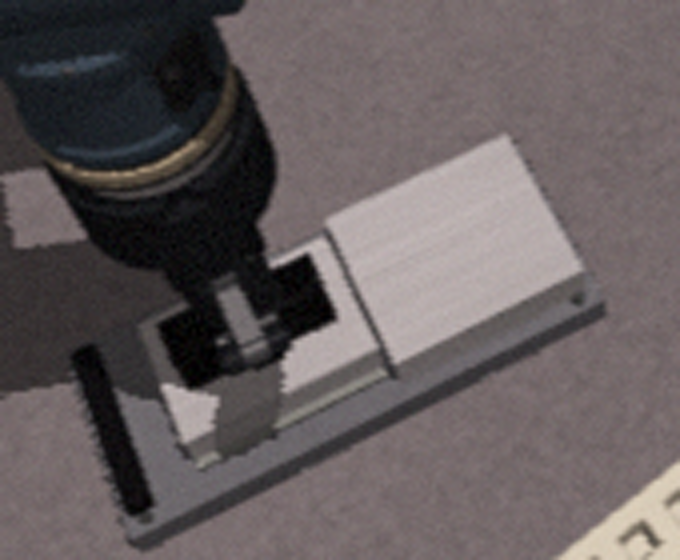

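View pics/w10.png

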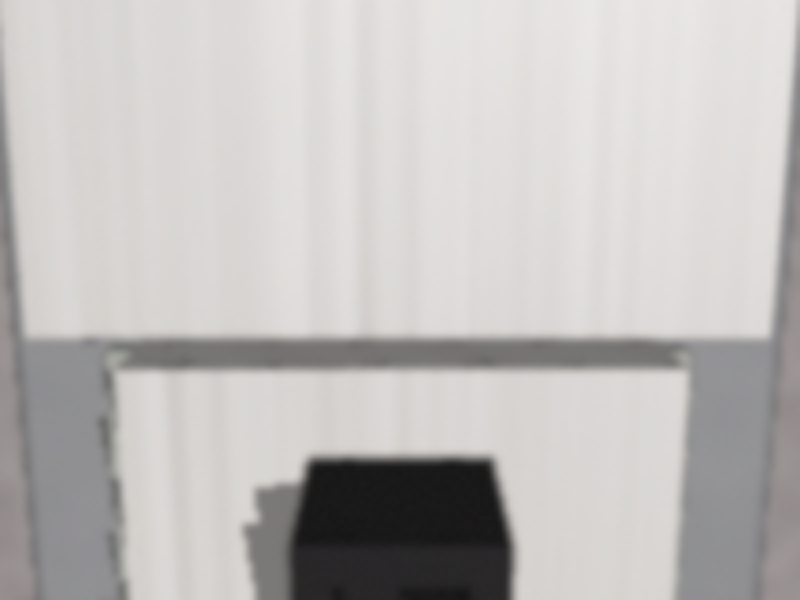

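View pics/s10raw.png

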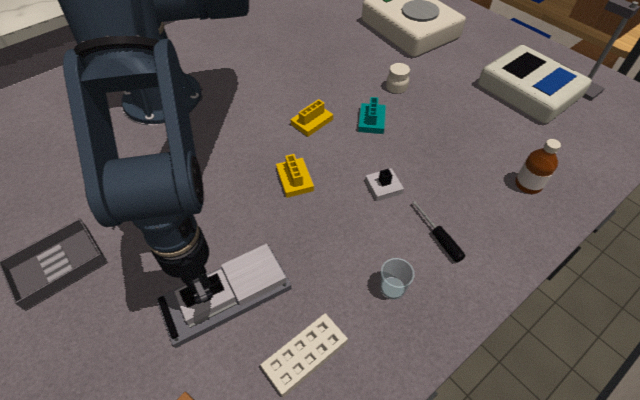

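The carrier is seated with its plate level below the ledge. TCP height is steady at 48.6 mm, 15.1 mm under the ledge contact height, while the push rose to 17 N, so the platform is on its stop. The bystanders haven't moved.

```bash
python3 -c "
from station import *
print(sign_off())"
```

```text
the job is handed in; nothing more can be done
None
```

The four-cell carrier is on the locating pin and pressed fully home, and I handed the job in at about 16 s with the gripper still holding it down.

**What I did:** I gripped the carrier's black block across x at 90 N and set it on the ledge. I corrected 1.3 mm sideways while starting the slide, with the carrier already resting on the ledge. I then slid it square to the bed at ledge height until it came off the end. It went down over the pin with no resistance before the platform.

**Last checks:**
- **Depth:** the tool height held at 48.6 mm, 15.1 mm below the ledge contact height against the expected 15 mm. The push rose from 9.5 N to 17 N without it going any lower, so the platform is on its stop.
- **Grip:** in the wrist view the carrier had not shifted in the fingers.
- **Bystanders:** in the last scene view the one-cell holder, beaker, screwdriver and coloured look-alikes are where they started.

**Disagreements:**
- **Camera estimates:** the top and wrist cameras put the pin about 2 mm apart. I went by the wrist view of the carrier against the ledge.
- **Side force:** about 5 N of side force remained at the end.

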